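Sort the wax bench: tins, scraper and wax to their places

TASK

Sort the four loose things from the front of the bench: stand the two open tins upright in the wooden crate, one in each bay; lay the scraper lengthways in the channel of the wooden tool rest, about centred, either way round; and put the lump of wax in the round steel dish. Leave the small painted panel and the roll of masking tape where they lie.

Things in the scene. Friction and masses are not known exactly. Their poses are not given: they have to be found in the camera images.
- tall_tin_center (a point): Taller open tin with set wax inside, light metal, round, 58 mm across and 50 mm high. The point is on its axis half-way up (25 mm above its underside); z is up along its axis. Grip it across the outside of the rim. About 0.14 kg.
- low_tin_center (a point): Lower open tin with set wax inside, darker metal, round, 52 mm across and 40 mm high. The point is on its axis half-way up (20 mm above its underside); z is up along its axis. Grip it across the outside of the rim. About 0.10 kg.
- scraper_center (a point): Scraper lying flat, 172 mm long, up to 20 mm wide, 18 mm high: a turned wooden handle and a narrow metal blade. The point is at the middle of its length, 9 mm above its underside. x runs along the tool from handle to blade, z up. The handle runs from x = -86 to x = +2 mm, at most 20 mm wide and 18 mm high; grip it across near x = -25 mm, where it balances. 0.07 kg.
- wax_lump_center (a point): Rounded orange-brown lump of hard wax, about 31 mm across either way and 22 mm high. The point is its centre, 11 mm above its underside; z up. 0.02 kg.
- tin_crate: Fixed shallow wooden crate, 115 mm along its x, 190 mm along its y, 24 mm high, open at the top, with a divider across the middle that makes two bays side by side along y. Walls, divider and floor are 6 mm thick; each bay is 103 mm (x) by 86 mm (y) inside, centred at y = +46 and y = -46 mm. Origin at the centre of the underside, z up.
- tool_rest: Fixed wooden tool rest: a base 110 mm along x and 140 mm along y with two raised cheeks, 10 mm thick and 26 mm high, along its x = -50 and x = +50 mm edges. Between them is a cork-lined channel 90 mm wide that runs along y and is open at both ends; its floor is 10 mm above the underside. A tool lies along y and sticks out a little at both ends. Origin at the centre of the underside, z up.
- wax_dish: Fixed round steel dish, 136 mm across at the rim, 30 mm high, open at the top; inside floor 4 mm above the underside, wall 3 mm, about 116 mm wide at the floor. Origin at the centre of the underside, z up.
- small_panel: Bystander: small painted panel lying flat, 81 x 96 mm, 11 mm thick, loose. Origin at the centre of its underside. Not to be moved.
- masking_tape: Bystander: roll of masking tape lying flat, 93 mm across, 24 mm high, loose. Origin at the centre of its underside. Not to be moved.
Not all that is in view belongs to the job. Leave any purple look-alike of the part that bears low_tin_center alone.

How it is judged:
By the outcome, as a careful person would: the job done as asked, in the order asked, and still so for the second after the job is handed in, with the robot touching nothing.
It also fails if it takes over 109 s, if anything falls off the work surface, if the arm or the gripper's body presses on something with over 40 N, if the wrist force passes 120 N, or if a joint passes its speed limit or range.

ROBOT

A 7-joint arm with a two-finger parallel gripper is mounted at the origin on a cart in front of the work surface, level with it; the furniture and walls round the work are solid. World frame = base frame: x ahead of the robot, y to its left, z up, the work surface at z = 0. Lengths are in mm, angles in rad, forces in N, time in s.
With the tool pointing down it reaches from about 375 to 925 mm from the base axis. Payload 3.1 kg.
Tool frame: the origin (TCP) lies midway between the tips of the shut fingers; the grasp point (between the pads) lies bot.grip_point_offset behind it (bot.grip_point_offset is the distance from the TCP to the grasp point, in mm); y points along the fingers, z is the direction in which the jaws open and shut, and the axes are right-handed (so a half turn about y gives the same grasp; the last joint's range is limited). The gripper opens to 85 mm and grips with 20 to 120 N. Pads are 22 mm wide; open, the fingers measure 114 mm over their backs; the gripper's body (76 mm by 85 mm) begins 54 mm behind the grasp point. The pads swing forward as they close: fully open they stand 13 mm farther back than shut.
Start: joints at [1.073, 0.383, 0.044, 1.598, -0.018, 1.161, -0.05], TCP at [253.021, -598.735, 231.269] pointing down, gripper open.
Joint ranges: [-2.61, 2.61], [-0.41, 2.15], [-1.48, 1.57], [0, 2.5], [-1.57, 4.71], [0.05, 1.97], [-2.85, 2.85]. Speed limits (rad/s): [2.79, 2.79, 3.14, 3.14, 3.14, 3.14, 3.14].

INTERFACE

Orientations are given as a 3x3 rotation matrix whose columns are the frame's x, y, z axes.
In Python, from workcell import bot, read_camera, calibration, look_for, trace gives the robot as it stands. Calls block until the motion is done:
- bot.goto(position, orientation): joint-space move of the TCP to a pose.
- bot.move_linear(position, frame=None, max_speed=150, contact_N=None): straight line of the TCP; frame=None keeps the orientation; max_speed is the mean speed in mm/s. With contact_N (N) it stops when the force on the tool has changed by that much, and returns True; else False.
- bot.goto_joints(angles): joint-space move.
- bot.open_gripper() and bot.gripper_close(squeeze=None): open the fingers fully, or close them until they stop; squeeze is the grip in N (None keeps the last).
- bot.sleep(seconds).
- bot.ik(position, orientation): joint angles nearest the present ones, or None.
- read_camera(name): name is "scene" or "top" or "wrist"; returns the picture (384x512x3 uint8, blue, green, red); there is no depth.
- calibration(name): a dict with "fx", "fy", "cx", "cy" (pixels), "distortion" ([k1, k2, p1, p2, k3] as OpenCV has them; the pictures are not rectified), "T" (4x4, takes a point from camera to world coordinates). Camera axes: x right, y up, looking along -z (the intrinsics and any distortion apply to the point x, -y, -z); pixel columns grow to the right and rows downward; lengths in mm; the calibration is good to about 2 mm. A picture is of the moment at which its call begins: read the wrist's pose just before it. calibration takes no time and is no camera call; for the wrist camera it gives the pose at the moment of the call.
A pose or a line that the arm cannot do raises bot.PlanningError and nothing moves.
- bot.close_job(): hands the job in, once; it reports no verdict.
Trained networks look in the newest picture that a camera, given by its name, has taken for a name from the list of things; names that differ only in an ending like _2 or _b are one class to them, and where a whole thing is asked for, a point or a joint stands for the part that bears it (a point fixed in the world has none). Each returns a list of dicts, best first, with "confidence" (0 to 1); they miss things now and then, are a little off and sometimes report something else, mostly with a low value. They report only what shows in the picture. A call takes as long as a camera call. They do not tell look-alikes from the thing itself.
- look_for(camera, thing): "xy" ([column, row] in pixels, amid what is visible of it).
- trace(camera, thing): "mask" (384x512 bool, what is visible of it) and "xy" ([column, row] in pixels, amid what is visible of it).
Readings, each from a call of its own:
- bot.get_time_s(): time.
- bot.get_joints(): joint angles.
- bot.get_joint_vel(): joint speeds.
- bot.get_joint_efforts(): joint torques, N m.
- bot.get_eef_pos(): TCP position.
- bot.get_tool_rot(): TCP orientation.
- bot.get_force(): force on the tool from outside, world axes, zero at the start.
- bot.get_moment(): the same for the moment, N m.
- bot.get_width(): opening from 0.0 (shut) to 1.0 (fully open).
Only numpy, scipy, OpenCV 4.12 (cv2) and the standard library are available. Lean on these libraries where they do the work, as an engineer would, in place of code of your own. Each camera call takes 0.05 s, during which the arm holds its last target.

## Working session

There is one attempt and no reset: what is moved stays moved. The work goes in short steps, each a Python script; the robot and the scene stay as the last script left them, time stands still between calls to the robot, and variables do not carry over. Pictures are saved under pics/ and viewed, and the job is handed in when it is done.

```bash
mkdir -p pics; ls
python3 - <<'E'
from workcell import bot, read_camera, calibration, look_for, trace
import cv2, numpy as np
np.set_printoptions(precision=3,suppress=True)
for n in ["scene","top","wrist"]:
    im=read_camera(n); cv2.imwrite(f"pics/a_{n}.png",im)
    c=calibration(n); print(n,c["fx"],c["cx"],c["cy"],c["distortion"]); print(np.array(c["T"]))
    for t in ["tall_tin_center","low_tin_center","scraper_center","wax_lump_center","tin_crate","tool_rest","wax_dish","small_panel","masking_tape"]:
        print(t,[(np.round(d["xy"]).tolist(),round(float(d["confidence"]),2)) for d in look_for(n,t)])
print(bot.get_time_s(),bot.grip_point_offset,bot.get_tool_rot(),bot.get_eef_pos())
E
```

```text
pics
scene 364.06724606016644 257.44209007583714 191.97046018368923 [0.034 0.    0.    0.    0.   ]
[[  -0.597    0.484   -0.64  -197.323]
 [  -0.802   -0.37     0.469  550.105]
 [  -0.01     0.793    0.609  740.655]
 [   0.       0.       0.       1.   ]]
tall_tin_center [([299.0, 201.0], 0.81)]
low_tin_center [([369.0, 173.0], 0.81), ([303.0, 184.0], 0.65)]
scraper_center [([267.0, 227.0], 0.54), ([303.0, 182.0], 0.23)]
wax_lump_center []
tin_crate [([158.0, 248.0], 0.57)]
tool_rest [([237.0, 177.0], 0.61)]
wax_dish [([337.0, 157.0], 0.57)]
small_panel [([215.0, 220.0], 0.87)]
masking_tape [([305.0, 182.0], 0.79), ([223.0, 261.0], 0.49), ([346.0, 186.0], 0.18)]
top 378.2862330522679 251.52123108484 195.82599368391908 [-0.011  0.     0.     0.     0.   ]
[[  -0.015    0.997   -0.073  445.141]
 [  -1.      -0.017   -0.022   -9.466]
 [  -0.023    0.073    0.997 1321.874]
 [   0.       0.       0.       1.   ]]
tall_tin_center [([280.0, 228.0], 0.57)]
low_tin_center [([330.0, 235.0], 0.78), ([365.0, 231.0], 0.65)]
scraper_center [([278.0, 229.0], 0.73), ([240.0, 231.0], 0.5)]
wax_lump_center [([189.0, 242.0], 0.55)]
tin_crate []
tool_rest [([256.0, 160.0], 0.95)]
wax_dish [([362.0, 187.0], 0.61)]
small_panel [([211.0, 197.0], 0.71)]
masking_tape [([313.0, 199.0], 0.66)]
wrist 333.834412620362 256.2263357283593 187.74396394484853 [-0.053  0.     0.     0.     0.   ]
[[   0.389    0.886    0.251  316.411]
 [  -0.921    0.374    0.106 -572.097]
 [  -0.      -0.272    0.962  375.498]
 [   0.       0.       0.       1.   ]]
tall_tin_center []
low_tin_center []
scraper_center []
wax_lump_center []
tin_crate []
tool_rest []
wax_dish []
small_panel []
masking_tape []
1.5 18.700000000000003 [[-0.921 -0.     0.389]
 [-0.389  0.    -0.921]
 [ 0.    -1.    -0.   ]] [ 252.999 -598.746  231.251]
```

View pics/a_top.png

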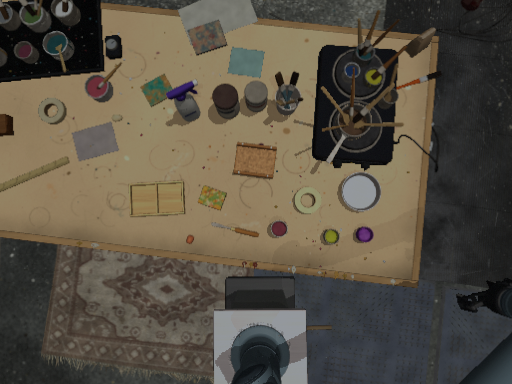

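View pics/a_scene.png

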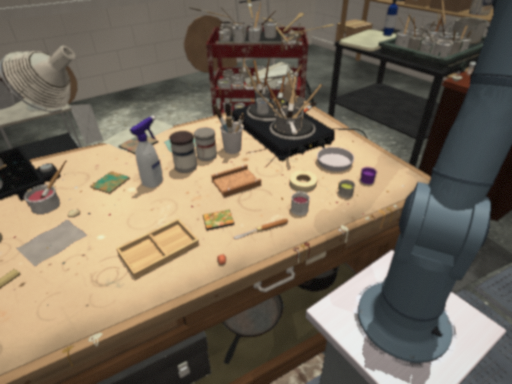

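Run:
```python
import cv2
im=cv2.imread("pics/a_top.png"); c=im[130:280,130:400]; cv2.imwrite("pics/a_topz.png",cv2.resize(c,None,fx=2.9,fy=2.9,interpolation=cv2.INTER_CUBIC)[:600,:800])
im=cv2.imread("pics/a_scene.png"); c=im[130:300,140:400]; cv2.imwrite("pics/a_scz.png",cv2.resize(c,None,fx=3,fy=3,interpolation=cv2.INTER_CUBIC)[:600,:800])
```

```text
(no output)
```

View pics/a_topz.png

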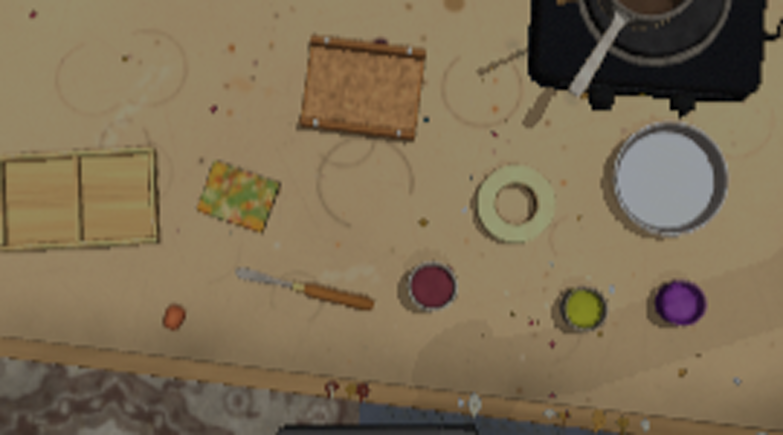

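View pics/a_scz.png

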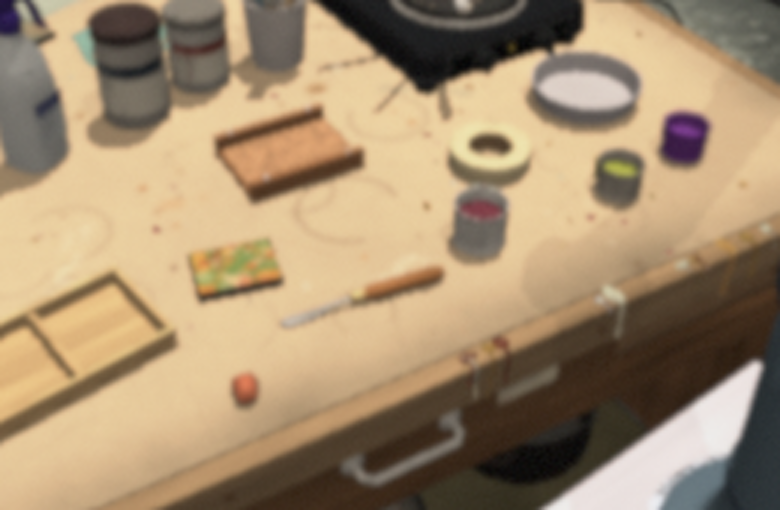

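Candidates in the top picture:
- Tall tin: (279,229), maroon wax. The round things that could be confused with it are the tape (308,199) and the cans at (226,97) and (256,95).
- Low tin: dark metal with yellow-green wax at (330,236). The purple look-alike is at (364,234), so I leave that one alone.
- Scraper: (236,229), wooden handle on the right. The ruler and brushes are elsewhere.
- Wax lump: (190,239), orange-red. A pale blob at (117,117) isn't it.

The targets are the crate (157,199), the rest (256,160) and the dish (360,192).

```bash
cat > h.py <<'E'
from workcell import bot, read_camera, calibration, look_for, trace
import cv2, numpy as np
np.set_printoptions(precision=2,suppress=True)
def ray(c,uv):
    K=np.array([[c["fx"],0,c["cx"]],[0,c["fy"],c["cy"]],[0,0,1.]])
    p=cv2.undistortPoints(np.array(uv,float).reshape(-1,1,2),K,np.array(c["distortion"],float)).reshape(-1,2)
    T=np.array(c["T"]); d=np.c_[p[:,0],-p[:,1],-np.ones(len(p))]@T[:3,:3].T
    return T[:3,3],d
def px2w(c,uv,z):
    o,d=ray(c,uv); s=(z-o[2])/d[:,2]; return o+s[:,None]*d
def w2px(c,P):
    T=np.array(c["T"]); q=(np.atleast_2d(P)-T[:3,3])@T[:3,:3]
    K=np.array([[c["fx"],0,c["cx"]],[0,c["fy"],c["cy"]],[0,0,1.]])
    q=q*[1,-1,-1]
    return cv2.projectPoints(q,np.zeros(3),np.zeros(3),K,np.array(c["distortion"],float))[0].reshape(-1,2)
def R(a):
    "tool down, jaws along world angle a"
    z=np.array([np.cos(a),np.sin(a),0]); y=np.array([0,0,-1.]); return np.c_[np.cross(y,z),y,z]
def best(p,a):
    "orientation of the two half turns with joints nearest present"
    j0=np.array(bot.get_joints()); o=[]
    for k in (0,np.pi):
        j=bot.ik(list(p),R(a+k))
        if j is not None: o.append((np.abs(np.array(j)-j0).max(),k))
    if not o: raise Exception("no ik")
    return R(a+min(o)[1])
E
python3 - <<'E'
from h import *
top=calibration("top"); sc=calibration("scene")
for n,u,h,us in [("tall",(279,229),50,(300,197)),("low",(330.5,236),40,(346,184)),("purple",(364,234),40,None),("scr_h",(259,234),9,(287,221)),("scr_b",(212,223),5,(234,238)),("wax",(190,239.5),11,(221.5,259)),
 ("tape",(308,200),24,None),("panel",(212,197.5),11,None),("dish",(360,192),30,None),("rest",(256,160),26,None),("crate",(157.5,199),24,None)]:
    print(n,px2w(top,[u],h)[0], px2w(sc,[us],h)[0] if us else "")
E
```

```text
tall [425.77 -71.74  50.  ] [428.57 -69.13  50.  ]
low [ 399.6  -244.49   40.  ] [ 398.29 -241.3    40.  ]
purple [ 404.6  -356.68   40.  ] 
scr_h [408.96  -4.42   9.  ] [403.09   2.27   9.  ]
scr_b [449.32 158.58   5.  ] [442.77 165.94   5.  ]
wax [393.47 234.61  11.  ] [392.28 239.09  11.  ]
tape [ 522.9  -174.28   24.  ] 
panel [537.9  157.15  11.  ] 
dish [ 546.92 -350.99   30.  ] 
rest [664.32   1.69  26.  ] 
crate [534.93 344.74  24.  ]
```

Run:
```python
from h import *
import pickle
S={}
for n,p in [("v1",(500,-200,270)),("v2",(550,150,300))]:
    bot.goto(list(p),R(-np.pi/2)); bot.sleep(0.15)
    c=calibration("wrist"); im=read_camera("wrist"); cv2.imwrite(f"pics/{n}.png",im)
    S[n]=c
    for t in (["tall_tin_center","low_tin_center","wax_dish"] if n=="v1" else ["scraper_center","wax_lump_center","tin_crate","tool_rest"]):
        for d in trace("wrist",t):
            if d["confidence"]<.4: continue
            m=d["mask"].astype(np.uint8); S[n,t,round(float(d["confidence"]),2)]=m
            print(n,t,d["xy"],round(float(d["confidence"]),2),m.sum(),cv2.minAreaRect(cv2.findNonZero(m)))
pickle.dump(S,open("S.pkl","wb")); print(bot.get_time_s())
```

```text
v1 tall_tin_center [152.8, 212.2] 0.86 2379 ((149.75001525878906, 212.75001525878906), (48.790367126464844, 59.39696502685547), 45.0)
v1 low_tin_center [382.6, 229.1] 0.89 1694 ((383.5000305175781, 227.50003051757812), (50.91168975830078, 39.59797668457031), 45.0)
v1 low_tin_center [293.9, 232.5] 0.85 1658 ((295.02642822265625, 232.3441162109375), (49.16246032714844, 41.722896575927734), 85.60128784179688)
v1 wax_dish [390.2, 106.4] 0.59 11250 ((390.5, 107.0), (120.0, 117.0), 90.0)
v2 scraper_center [315.0, 235.7] 0.72 975 ((300.2353210449219, 233.55885314941406), (114.71934509277344, 12.126781463623047), 14.03624439239502)
v2 wax_lump_center [196.5, 253.6] 0.64 249 ((194.29229736328125, 256.16156005859375), (15.256272315979004, 18.85327911376953), 7.125016689300537)
v2 tin_crate [99.1, 159.4] 0.76 13042 ((98.81822967529297, 158.31854248046875), (89.92031860351562, 155.541015625), 86.86975860595703)
v2 tool_rest [370.5, 50.8] 0.59 11077 ((372.52703857421875, 51.33784103393555), (122.47724914550781, 101.10537719726562), 9.462322235107422)
v2 tool_rest [416.2, 239.2] 0.56 2132 ((417.2500305175781, 237.75), (57.982757568359375, 44.547725677490234), 45.0)
5.3
```

View pics/v1.png

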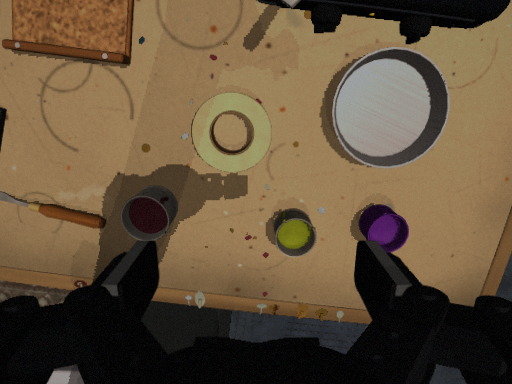

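View pics/v2.png

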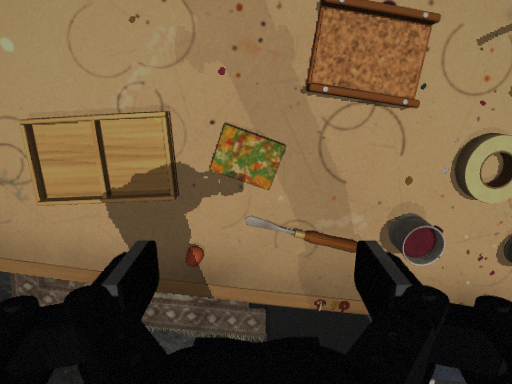

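In v1 the tall tin is at (150,213), the dark low tin with green wax at (294,233), the purple look-alike at (384,228) and the dish at (390,107). In v2 the scraper runs (247,219) to (357,247+), the wax is at (194,256), the crate is around (99,158) and the rest around (370,51). Next I'll zoom in and measure the rims.

Run:
```python
import cv2, numpy as np
a=cv2.imread("pics/v1.png"); b=cv2.imread("pics/v2.png")
def z(im,x,y,w,h,s):
    c=cv2.resize(im[y:y+h,x:x+w],None,fx=s,fy=s,interpolation=cv2.INTER_CUBIC)
    c=np.clip(c.astype(float)*1.5+20,0,255).astype(np.uint8)
    for i in range(0,w,10): cv2.line(c,(i*s,0),(i*s,5),(255,255,255),1); cv2.putText(c,str(x+i),(i*s,16),0,.35,(0,0,255),1) if i%20==0 else 0
    for i in range(0,h,10): cv2.line(c,(0,i*s),(5,i*s),(255,255,255),1); cv2.putText(c,str(y+i),(6,i*s+4),0,.35,(0,0,255),1) if i%20==0 else 0
    return c
cv2.imwrite("pics/z1.png",np.hstack([z(a,110,180,75,70,5),z(a,260,200,75,70,5)]))
cv2.imwrite("pics/z2.png",z(b,180,190,190,90,4))
```

```text
(no output)
```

View pics/z1.png

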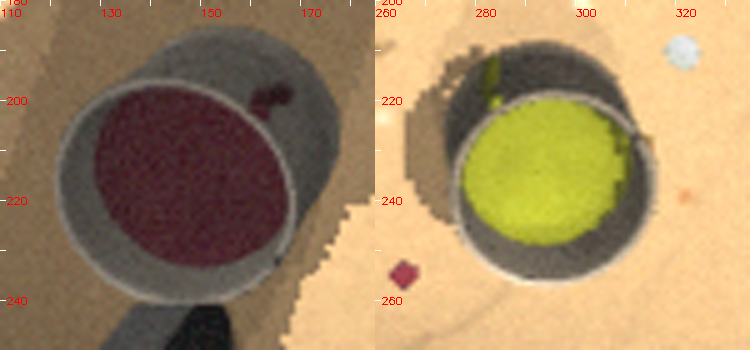

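View pics/z2.png

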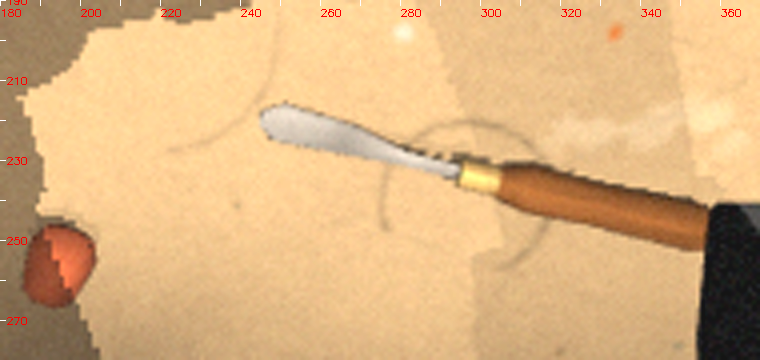

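```bash
cat > fit.py <<'E'
from h import *
import pickle
from scipy.optimize import minimize
S=pickle.load(open("S.pkl","rb"))
def box(lx,ly,h): return np.array([[sx*lx/2,sy*ly/2,z] for sx in(-1,1) for sy in(-1,1) for z in(0,h)])
def cyl(r0,r1,h):
    t=np.linspace(0,2*np.pi,48,endpoint=False); return np.vstack([np.c_[r*np.cos(t),r*np.sin(t),z+0*t] for r,z in((r0,0),(r1,h))])
def iou(c,m,P,q):
    cs,sn=np.cos(q[2]),np.sin(q[2]); W=P@np.array([[cs,sn,0],[-sn,cs,0],[0,0,1]])+[q[0],q[1],0]
    hull=cv2.convexHull((w2px(c,W)*16).astype(np.int32)); s=np.zeros(m.shape,np.uint8)
    cv2.fillConvexPoly(s,hull,1,cv2.LINE_8,4)
    return -(s&m).sum()/(s|m).sum()
def fit(c,m,P,q0,yaw=True):
    f=(lambda v:iou(c,m,P,(v[0]*10,v[1]*10,v[2]/10))) if yaw else (lambda v:iou(c,m,P,(v[0]*10,v[1]*10,0)))
    v0=[q0[0]/10,q0[1]/10]+([q0[2]*10] if yaw else [])
    n=len(v0); sim=np.vstack([v0]+[np.array(v0)+np.eye(n)[i]*1.2 for i in range(n)])
    r=minimize(f,v0,method="Nelder-Mead",options=dict(initial_simplex=sim)); v=r.x
    return v[0]*10,v[1]*10,(v[2]/10 if yaw else 0),r.fun
E
python3 - <<'E'
from fit import *
def M(n,t): return [v for k,v in S.items() if isinstance(k,tuple) and k[0]==n and k[1]==t]
for n,t,P,q,y in [("v1","tall_tin_center",cyl(29,29,50),(426,-71,0),0),("v1","low_tin_center",cyl(26,26,40),(399,-243,0),0),("v1","wax_dish",cyl(59,68,30),(547,-351,0),0),("v2","wax_lump_center",cyl(15,15,22),(393,236,0),0),("v2","tin_crate",box(115,190,24),(535,345,0),1),("v2","tool_rest",box(110,140,26),(664,2,0),1)]:
    for m in M(n,t): print(n,t,np.array(fit(S[n],m,P,q,y)))
print("tall",px2w(S["v1"],[(145.3,218.3)],50)," low",px2w(S["v1"],[(295.8,237.1)],40))
print("scr v2 tip, ring, near handle end",px2w(S["v2"],[(245.5,219)],4),px2w(S["v2"],[(299,234.5),(353,246.5)],9),"v1 end, ring",px2w(S["v1"],[(104,222.5),(40,209.5)],9))
print("wax",px2w(S["v2"],[(194.3,256.2)],11))
E
```

```text
v1 tall_tin_center [457.5  -0.5   0.    0. ]
v1 low_tin_center [ 399. -243.    0.    0.]
v1 low_tin_center [ 420. -192.    0.    0.]
v1 wax_dish [ 562.75 -213.75    0.      0.  ]
v2 wax_lump_center [399. 266.   0.   0.]
v2 tin_crate [732.33 147.67   0.65   0.  ]
v2 tool_rest [ 652.  -150.     1.2    0. ]
v2 tool_rest [664.   2.   0.   0.]
tall [[428.45 -71.48  50.  ]]  low [[ 399.83 -249.52   40.  ]]
scr v2 tip, ring, near handle end [[449.04 162.7    4.  ]] [[427.18  87.26   9.  ]
 [407.87   8.91   9.  ]] v1 end, ring [[406.71  -1.11   9.  ]
 [424.71  83.23   9.  ]]
wax [[394.84 236.81  11.  ]]fit.py:12: RuntimeWarning: overflow encountered in scalar negative
  return -(s&m).sum()/(s|m).sum()
```

```bash
sed -i 's/return -(s&m).sum()\/(s|m).sum()/return -float((s\&m).sum())\/float((s|m).sum())/' fit.py
python3 - <<'E'
from fit import *
def M(n,t): return [v for k,v in S.items() if isinstance(k,tuple) and k[0]==n and k[1]==t]
for n,t,P,q,y in [("v1","tall_tin_center",cyl(29,29,50),(426,-71,0),0),("v1","low_tin_center",cyl(26,26,40),(399,-243,0),0),("v1","wax_dish",cyl(59,68,30),(547,-351,0),0),("v2","wax_lump_center",cyl(15,15,22),(393,236,0),0),("v2","tin_crate",box(115,190,24),(535,345,0),1),("v2","tool_rest",box(110,140,26),(664,2,0),1)]:
    for m in M(n,t): print(n,t,np.array(fit(S[n],m,P,q,y)))
# overlay
c=S["v2"]; im=cv2.imread("pics/v2.png")
E
```

```text
v1 tall_tin_center [427.04 -69.68   0.    -0.93]
v1 low_tin_center [ 399. -243.    0.   -0.]
v1 low_tin_center [ 398.15 -248.61    0.     -0.92]
v1 wax_dish [ 550.73 -354.82    0.     -0.98]
v2 wax_lump_center [393.78 235.99   0.    -0.5 ]
v2 tin_crate [538.58 352.85   0.04  -0.98]
v2 tool_rest [667.49   8.4   -0.15  -0.94]
v2 tool_rest [664.   2.   0.  -0.]
```

```bash
cat >> h.py <<'E'
def pick(xy,a,z,hi=110,squeeze=30):
    p=[xy[0],xy[1],hi]; r=best(p,a); bot.open_gripper(); bot.goto(p,r)
    hit=bot.move_linear([xy[0],xy[1],z],max_speed=120,contact_N=10)
    print("down hit",hit,np.array(bot.get_eef_pos()))
    bot.gripper_close(squeeze); w0=bot.get_width()
    bot.move_linear([xy[0],xy[1],hi+20],max_speed=150); bot.sleep(.1)
    print("width",w0,bot.get_width(),"force",np.array(bot.get_force()),"t",bot.get_time_s())
def carry(xy,a,hi=130):
    p=[xy[0],xy[1],hi]; bot.goto(p,best(p,a)); 
def lower(xy,z,contact=6):
    bot.move_linear([xy[0],xy[1],z+15],max_speed=120)
    hit=bot.move_linear([xy[0],xy[1],z],max_speed=30,contact_N=contact)
    print("lower hit",hit,np.array(bot.get_eef_pos()))
def release(xy,hi=130):
    bot.open_gripper(); bot.move_linear([xy[0],xy[1],hi],max_speed=150)
    print("released t",bot.get_time_s())
def snap(n):
    bot.sleep(.1); c=calibration("wrist"); cv2.imwrite(f"pics/{n}.png",read_camera("wrist")); return c
E
python3 - <<'E'
from h import *
pick((428,-71),0,20); snap("g1")
E
```

```text
down hit False [428.83 -71.06  20.45]
width 0.6601427539707394 0.6591863656198268 force [ 0.03  0.51 -0.96] t 9.0667
```

View pics/g1.png

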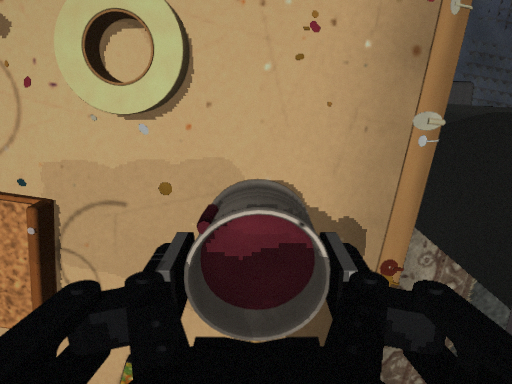

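The tall tin is held upright between the pads, with its rim around (258,275). It goes in the far (+y) bay.

Run:
```python
from h import *
b=(536.7,398.8)
carry(b,0.04); lower(b,25.5); release(b)
# low tin
pick((399.5,-249),0,18); snap("g2")
```

```text
lower hit True [536.92 398.79  27.06]
released t 13.5917
down hit False [ 400.19 -249.22   18.47]
width 0.5909218943117802 0.5888633121979918 force [ 0.71  0.71 -0.81] t 18.5083
```

View pics/g2.png

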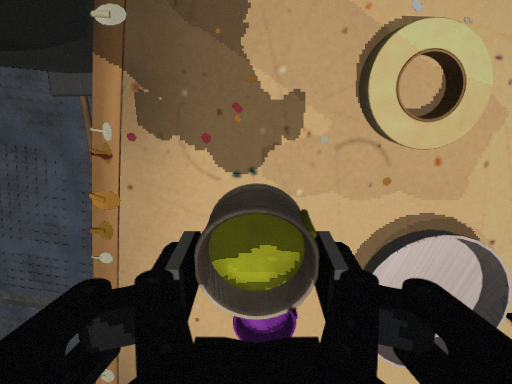

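The dark low tin with green wax is held upright at (257,250). The purple one at (265,322) is untouched on the bench.

Run:
```python
from h import *
b=(540.4,306.8)
carry(b,0.04); lower(b,23.5); release(b,150)
bot.goto([600,190,330],best([600,190,330],np.pi/2)); c=snap("v3")
import pickle; pickle.dump(c,open("c3.pkl","wb")); print(bot.get_tool_rot(),bot.get_time_s())
cv2.imwrite("pics/t3.png",read_camera("top")[130:280,130:400])
```

```text
lower hit True [540.56 306.64  25.16]
released t 23.525
[[-1. -0.  0.]
 [-0. -0. -1.]
 [ 0. -1.  0.]] 24.7583
```

View pics/v3.png

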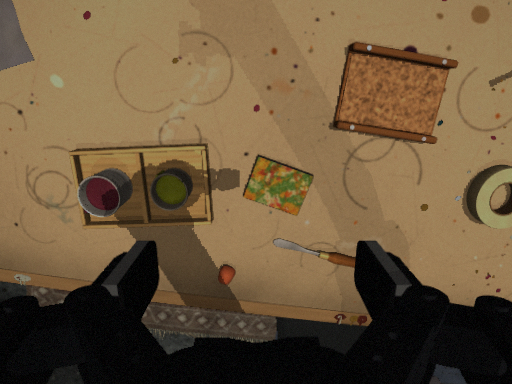

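Both tins stand upright, one per bay, at about (103,192) and (171,187). The rest is fully in view now, so I can refine its pose.

Run:
```python
from fit import *
c=pickle.load(open("c3.pkl","rb"))
read_camera("wrist")
for d in trace("wrist","tool_rest"):
    if d["confidence"]>.4:
        m=d["mask"].astype(np.uint8); print(d["confidence"],np.round(d["xy"]))
        if np.hypot(d["xy"][0]-397,d["xy"][1]-92)<40:
          for y0 in (-.05,-.12,-.2): q=fit(c,m,box(110,140,26),(667,8,y0)); print(np.array(q))
for q in [(667,8,-.11)]: pass
b=cv2.imread("pics/v3.png")[30:160,320:470]; cv2.imwrite("pics/z3.png",cv2.resize(b,None,fx=4.5,fy=4.5,interpolation=cv2.INTER_CUBIC))
```

```text
0.56 [393.  94.]
[666.51   8.13  -0.16  -0.93]
[666.72   7.64  -0.14  -0.93]
[666.59   7.93  -0.14  -0.93]
0.54 [278. 187.]
```

View pics/z3.png

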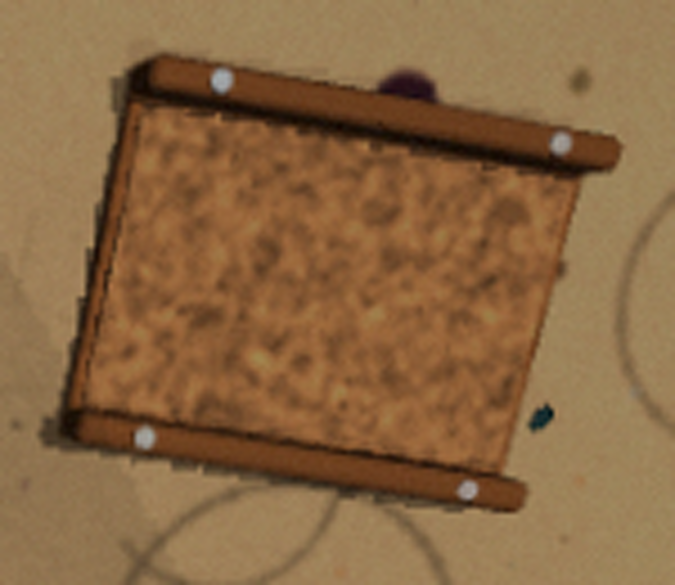

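Run:
```python
from fit import *
c=pickle.load(open("c3.pkl","rb"))
W=px2w(c,[(369.3,47.8),(444.9,61.8),(352.3,127.1),(424,138.9)],26); print(W, W.mean(0))
print([np.arctan2(-d[0],d[1]) for d in (W[0]-W[1],W[2]-W[3])], [np.arctan2(d[1],d[0]) for d in (W[0]-W[2],W[1]-W[3])])
```

```text
[[723.75  48.35  26.  ]
 [709.   -51.69  26.  ]
 [624.32  62.77  26.  ]
 [609.47 -36.68  26.  ]] [666.63   5.69  26.  ]
[np.float64(-0.14640144093384183), np.float64(-0.14820856044200187)] [np.float64(-0.14403627607870892), np.float64(-0.14963526468137564)]
```

The screws measure 100 x 101 mm, so the rest is at (666.7, 6.5) with yaw -0.147. That agrees with the silhouette fit. Scraper next.

Run:
```python
from h import *
pick((421.3,57),-0.235,5,hi=110,squeeze=30); c=snap("g3")
import pickle; pickle.dump((c,bot.get_eef_pos(),bot.get_tool_rot()),open("c4.pkl","wb")); print(bot.get_tool_rot())
```

```text
down hit False [422.06  57.3    5.5 ]
width 0.19105997386280543 0.1897670431687865 force [ 0.29  0.84 -1.7 ] t 29.175
[[-0.23 -0.    0.97]
 [-0.97  0.   -0.23]
 [-0.   -1.   -0.  ]]
```

View pics/g3.png

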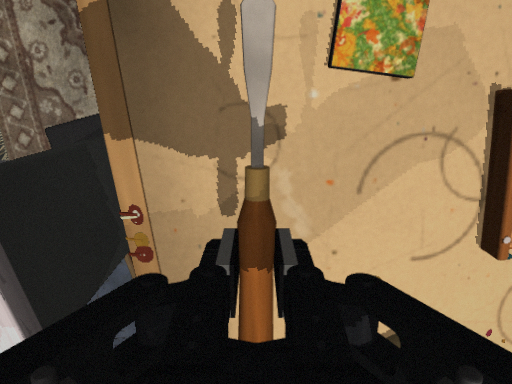

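The scraper is held straight, with the ferrule at (257,167-197) and the blade forward. I'll compute where it sits in the hand.

Run:
```python
from h import *
import pickle
c,p,Rm=pickle.load(open("c4.pkl","rb")); p=np.array(p);Rm=np.array(Rm)
for uv in [(257,167),(257,197),(256,340)]:
    w=px2w(c,[uv],p[2]+6)[0]; print(uv,(Rm.T@(w-p)))
```

```text
(257, 167) [-38.7   -6.     0.11]
(257, 197) [-25.43  -6.     0.12]
(256, 340) [49.48 -6.   -0.36]
```

Wood end (x=+2) lies 25.4 mm ahead of the TCP and the blade tip 109 mm ahead. The grip is therefore at x of about -23.4, matching the plan.

Run:
```python
from h import *
b=(663.3,-16.7)
p=[*b,130]; r=best(p,-0.147)
print(r[:,2], np.array(bot.get_tool_rot())[:,2])
bot.goto(p,r)
bot.move_linear([*b,60],max_speed=120); c=snap("g4")
print(np.array(bot.get_eef_pos()),bot.get_width())
```

```text
[ 0.99 -0.15  0.  ] [ 0.97 -0.23 -0.  ]
[664.35 -16.42  61.32] 0.19035173696190097
```

View pics/g4.png

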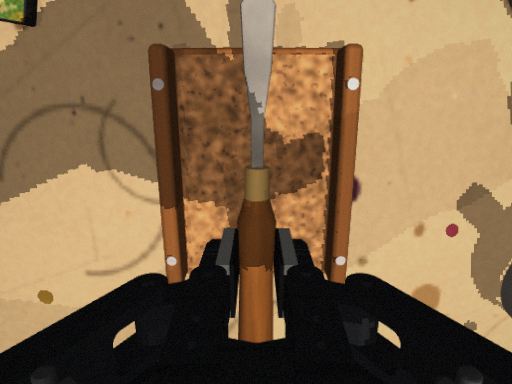

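The scraper sits centred and parallel between the cheeks, screws at (158,84) and (353,84). I'll lower it and release a few mm above the floor so the fingers open above the cheeks.

Run:
```python
from h import *
b=(663.3,-16.7)
lower(b,18.5,5); f0=np.array(bot.get_force()); bot.open_gripper(); print(np.array(bot.get_force())-f0,bot.get_width())
bot.move_linear([*b,150],max_speed=150); snap("g5"); print(bot.get_time_s())
```

```text
lower hit False [663.26 -16.67  18.4 ]
[-0.11  0.93 -0.11] 1.002226893378817
34.0667
```

View pics/g5.png

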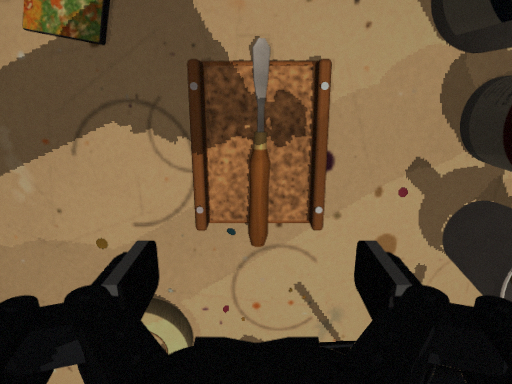

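The scraper lies in the channel and sticks out about equally at both ends, (261,38) and (259,244). Wax next.

Run:
```python
from h import *
pick((394.3,236.4),0,5,squeeze=25); snap("g6")
```

```text
down hit False [394.9  236.84   5.51]
width 0.3273807933152415 0.3282806107020814 force [-0.62 -0.42 -0.2 ] t 38.35
```

View pics/g6.png

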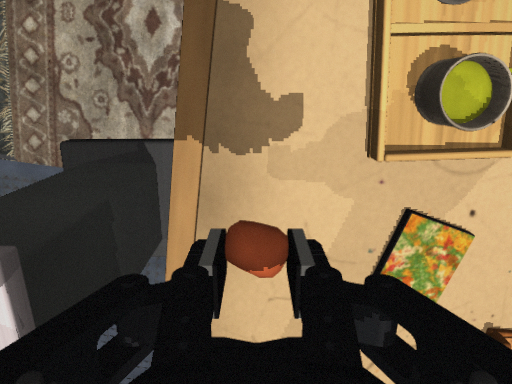

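The wax is held at (257,248).

Run:
```python
from h import *
b=(550.7,-354.8)
carry(b,0,140); lower(b,13,4); bot.open_gripper(); print(bot.get_width())
bot.move_linear([*b,200],max_speed=150); snap("g7")
p=[480,-60,330]; bot.goto(p,R(-np.pi/2)); snap("v8")
cv2.imwrite("pics/s8.png",read_camera("scene")); t=read_camera("top"); cv2.imwrite("pics/t8.png",cv2.resize(t[130:280,130:400],None,fx=2.9,fy=2.9,interpolation=cv2.INTER_CUBIC)); print(bot.get_time_s())
```

```text
lower hit False [ 550.63 -354.71   12.8 ]
0.9989344151642096
46.3083
```

View pics/g7.png

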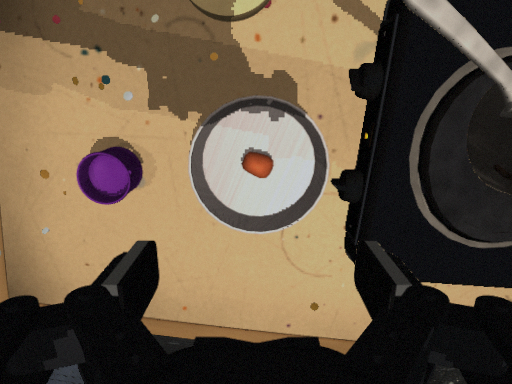

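View pics/v8.png

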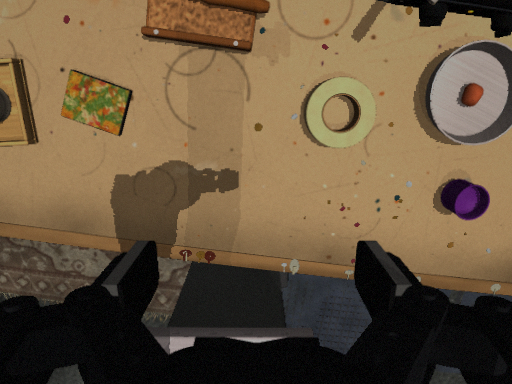

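View pics/t8.png

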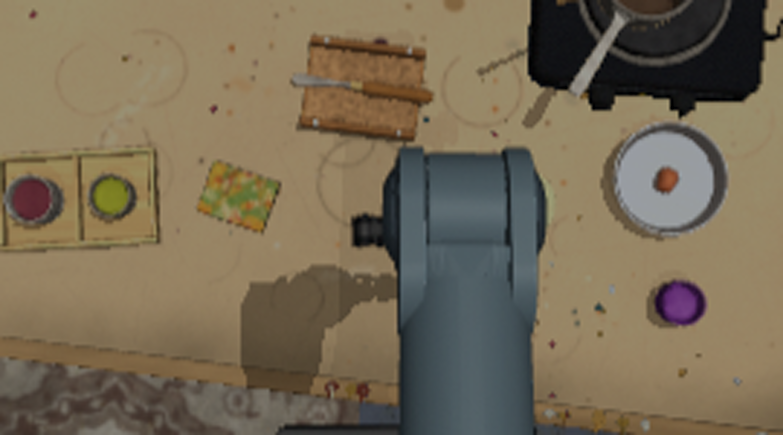

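View pics/s8.png

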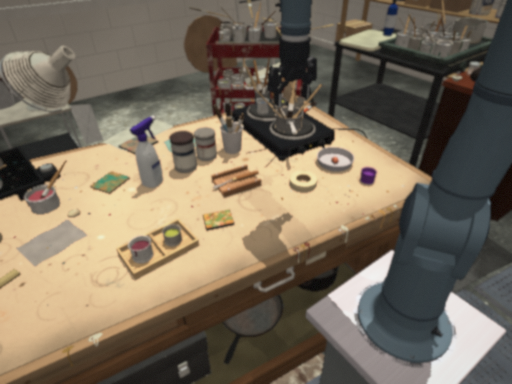

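All four things are in place: tins at top-zoom (33,199) and (111,196), scraper at (362,88) and wax at (666,180). The panel, tape and purple tin are where they were, and the arm is clear. Handing in.

Run:
```python
from h import *
bot.close_job(); print(bot.get_time_s())
```

```text
the job is handed in; nothing more can be done
the job is handed in; nothing more can be done
```

All four things are sorted, and I handed the job in at about 46 s of the 109 s allowed.

- **Tins:** the tall tin stands upright in the left (+y) bay of the crate, and the dark low tin with green wax stands upright in the other.
- **Scraper:** it lies lengthways in the tool-rest channel, about centred, with a little sticking out at each end. I released it a few mm above the cork so the opening fingers would clear the cheeks.
- **Wax:** the lump is in the middle of the steel dish.
- **Left alone:** I never touched the panel, the masking tape or the purple look-alike, and by eye they lie where they did.

The last top, scene and wrist pictures agreed on the placings, with the gripper open and about 330 mm above the bench. No grasp failed, and the wrist-force readings I took were all small.

In one check, the scraper's position in the hand differed by about 13 mm depending on whether the ferrule counts as part of the handle. The blade-tip distance settled it, and the scraper came out centred.

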